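# Tip the yellow calibration tile out of its snug pocket

## Robot

A 7-joint arm with a two-finger parallel gripper is mounted at the origin on a cart in front of the work surface, level with it; the furniture and walls round the work are solid. World frame = base frame: x ahead of the robot, y to its left, z up, the work surface at z = 0. Lengths are in m, angles in rad, forces in N, time in s.
With the tool pointing down it reaches from about 0.4 to 0.85 m from the base axis. Payload 10.4 kg.
Tool frame: the origin (TCP) lies midway between the tips of the shut fingers; the grasp point (between the pads) lies 19 mm behind it; z points along the fingers, y is the direction in which the jaws open and shut (so a half turn about z gives the same grasp; the last joint's range is limited). The gripper opens to 85 mm and grips with 20 to 120 N. Pads are 22 mm wide; open, the fingers measure 114 mm over their backs; the gripper's body (76 mm by 85 mm) begins 54 mm behind the grasp point. The pads swing forward as they close: fully open they stand 13 mm farther back than shut.
Start: joints at [-1.265, 0.332, -0.065, 1.46, 0.022, 1.35, -0.088], TCP at [0.202, 0.592, 0.231] pointing down, gripper open.
Joint ranges: [-2.6, 2.6], [-0.5, 2.12], [-1.47, 1.34], [0.16, 2.42], [-1.27, 4.41], [0.06, 2.06], [-2.6, 2.6]. Speed limits (rad/s): [2.22, 2.22, 2.79, 2.79, 3.14, 3.14, 3.14].

## Interface

Orientations are given as a unit quaternion [x, y, z, w].
In Python, from workcell import manip, camera, camera_info, workorder, nets gives the robot as it stands.
- The arm moves only by the tool apply_moves, never from a script. Its argument "commands" is a list of rows, each a list of 5 numbers: the shift along the tool's x, y, z in m, then the turn about the tool's z in degrees, then the gripper command: -1 is fully open, 1 is shut, values between are in proportion. A call has 1 to 5 rows; each row shifts and turns the pose as measured when the row begins, along the tool's axes as they then stand; what a row does not reach is not made up. A row lasts 1/12 s, in which the tool goes at most 41.7 mm and 7.16 degrees, less where a joint would pass 70% of its speed; a pose out of reach is approached as far as the arm can. A call is refused whole if a number of a shift passes 0.0417 or a number of a turn 7.16, either way. A call with a gripper value outside its range is refused whole. The fingers move at their own pace and stop on an object; "squeeze" is the grip in N (left out, the last holds). Time passes only in rows, so rows that do not move let the fingers close. It gives the time, the measured TCP pose, the force and the opening at its end, in the units of the state.
- manip.get_obs(): the state, without advancing time (a new reading comes with each control period).
- camera(name): name is "side" or "top"; returns (picture, depth): 400x640x3 uint8, red, green, blue; 400x640 float32, m along the optical axis (not along the pixel's ray), 0 where there is no reading.
- camera_info(name): a dict with "camera_matrix" (3x3 intrinsics, pixels), "xyz" and "rotation" of the camera in the world. Camera axes: x right, y down, z forward; pixel columns grow to the right and rows downward; lengths in m; the calibration is good to about 2 mm. A picture is of the moment at which its call begins. camera_info takes no time and is no camera call.
- workorder.hand_in(): hands the job in, once; it reports no verdict.
Trained networks look in the newest picture that a camera, given by its name, has taken for a name from the list of things; names that differ only in an ending like _2 or _b are one class to them, and where a whole thing is asked for, a point or a joint stands for the part that bears it (a point fixed in the world has none). Each returns a list of dicts, best first, with "conf" (0 to 1); they miss things now and then, are a little off and sometimes report something else, mostly with a low value. They report only what shows in the picture. A call takes as long as a camera call. They do not tell look-alikes from the thing itself.
- nets.look_for(camera, thing): "rect" ([left, top, width, height] in pixels, round what is visible of it).
- nets.place_of(camera, thing): "xy" ([column, row] in pixels: a listed point, or the origin of a listed thing).
The state is a dict: "clock": time; "joint_pos": joint angles; "joint_velocities": joint speeds; "tau": joint torques, N m; "position": TCP position; "ee_rot": TCP orientation; "ft_force": force on the tool from outside, world axes, zero at the start; "torque": the same for the moment, N m; "grip_width": opening from 0.0 (shut) to 1.0 (fully open).
Only numpy, scipy, OpenCV 4.12 (cv2) and the standard library are available. Lean on these libraries where they do the work, as an engineer would, in place of code of your own. Each camera call takes 0.05 s, during which the arm holds its last target. There are 200 camera calls.

## Task

The coating gauge is to be checked on the yellow calibration tile, which lies flush in its pocket in the grey storage block with no room for fingers. Press the dotted end of the yellow tile down so that its other end tips up, take the tile by that raised end and lay it face up in the middle of the round black rubber mat, setting it down rather than dropping it. Leave the white tile lying in its pocket.

Things in the scene. Friction and masses are not known exactly. Their poses are not given: they have to be found in the camera images.
- yellow_tile_center (a point): Centre, half-way up, of the loose yellow tile, 90 x 52 x 24 mm high, 0.1-0.2 kg. x: along its length, away from the dotted end; z: out of its face. An 8 mm plate on two 52 mm wide feet (x -1 to 9 and 33 to 43 mm); nothing under the dotted half (dot at x -32). Pressed there (under 3 N) past 10 degrees it rocks over to 20, stays so, and the other end stands 14 mm proud of the block, to pinch across.
- white_tile: The other tile, white, loose, same shape, size, feet and black dot, in the other pocket; to be left there. Origin at the centre of its underside, axes as the yellow tile's. (On a flat surface such a tile rests either flat on its feet or rocked onto its dotted end; both are fine.)
- block: Grey storage block, fixed, 124 (x) x 148 (y) x 29 mm; origin at the centre of its underside. Two pockets 100 x 56 mm, 25 mm deep, centred at y = +34 and -34 mm; either may hold the yellow tile. The tiles' faces lie 1 mm below the block's top, with 2 mm free at the sides and 5 mm at the ends; their dotted ends point to the block's -x.
- mat: Round black rubber mat, fixed, 120 mm across, 4 mm thick; origin at the centre of its underside.
There are look-alikes about, which are no part of the job. There is more than one size of the part that bears yellow_tile_center; the job needs the larger.

How it is judged:
By the outcome, as a careful person would: the job done as asked, in the order asked, and still so for the second after the job is handed in, with the robot touching nothing.
It also fails if it takes over 51 s, if anything falls off the work surface, if the arm or the gripper's body presses on something with over 40 N, if the wrist force passes 120 N, or if a joint passes its speed limit or range.

## Working session

There is one attempt and no reset: what is moved stays moved. The work goes in short steps, Python scripts to look and compute and a tool call to move; the robot and the scene stay as the last step left them, time stands still between calls to the robot, and variables do not carry over. Pictures are saved under pics/ and viewed, about 8 in all and at most 12, crops included, and the job is handed in when it is done.

Besides the shell and the picture viewer there is one more tool, called after "Emit:" as name(argument=value, ...) on one line, values as JSON. apply_moves: Moves the arm, as the interface text tells. Its arguments: {"type":"object","properties":{"commands":{"type":"array","items":{"type":"array","items":{"type":"number"}}},"squeeze":{"type":"number"}},"required":["commands"]}

```bash
mkdir -p pics; ls; cat > h.py <<'E'
import numpy as np, cv2
from workcell import manip, camera, camera_info, workorder, nets
def P(name,depth,u,v,z=None):
    i=camera_info(name);K=np.array(i["camera_matrix"]);R=np.array(i["rotation"]).reshape(3,3);t=np.array(i["xyz"])
    r=np.linalg.inv(K)@np.array([u,v,1.0])
    if z is not None:
        d=R@r; return t+d*(z-t[2])/d[2]
    return t+R@(r*depth[int(round(v)),int(round(u))])
def snap(name,fn,crop=None,s=1):
    p,d=camera(name); q=p if crop is None else p[crop[1]:crop[3],crop[0]:crop[2]]
    cv2.imwrite("pics/"+fn,cv2.resize(q[:,:,::-1],None,fx=s,fy=s)); return p,d
E
python3 - <<'E'
from h import *
for c in("top","side"):
    p,d=snap(c,c+"1.png"); i=camera_info(c); print(c,i)
    for t in("yellow_tile_center","white_tile","block","mat"):
        print(t,[(np.round(r["xy"]),round(r["conf"],2)) for r in nets.place_of(c,t)], [(np.round(r["rect"]),round(r["conf"],2)) for r in nets.look_for(c,t)] if t[0]=='y' else '')
        for r in nets.place_of(c,t)[:4]: print(P(c,d,*r["xy"]).round(3))
o=manip.get_obs();print(o)
E
```

```text
pics
top {'camera_matrix': array([[363.85529044,   0.        , 316.38243039],
       [  0.        , 363.85529044, 192.85476303],
       [  0.        ,   0.        ,   1.        ]]), 'xyz': array([ 0.4394833 , -0.27708992,  0.87628043]), 'rotation': array([ 0.71079223, -0.70230902,  0.0343714 , -0.01884263])}
yellow_tile_center [(array([316., 213.]), 0.85), (array([394., 170.]), 0.61)] [(array([382., 158.,  18.,  27.]), 0.72), (array([301., 189.,  26.,  46.]), 0.7)]Traceback (most recent call last):
  File "<stdin>", line 6, in <module>
  File "h.py", line 4, in P
    i=camera_info(name);K=np.array(i["camera_matrix"]);R=np.array(i["rotation"]).reshape(3,3);t=np.array(i["xyz"])
                                                         ~~~~~~~~~~~~~~~~~~~~~~~~~~~~~~~^^^^^
ValueError: cannot reshape array of size 4 into shape (3,3)
```

```bash
sed -i 's/np.array(i\["rotation"\]).reshape(3,3)/Rot.from_quat(i["rotation"]).as_matrix()/; 1a from scipy.spatial.transform import Rotation as Rot' h.py
python3 - <<'E'
from h import *
for c in("top","side"):
    p,d=snap(c,c+"1.png")
    for t in("yellow_tile_center","white_tile","block","mat"):
        for r in nets.place_of(c,t)[:4]: print(c,t,np.round(r["xy"]),round(r["conf"],2),P(c,d,*r["xy"]).round(3))
o=manip.get_obs();print(o)
E
```

```text
top yellow_tile_center [316. 210.] 0.87 [ 0.462 -0.296  0.027]
top yellow_tile_center [392. 171.] 0.55 [ 0.558 -0.475  0.016]
top white_tile [341. 204.] 0.56 [ 0.478 -0.353  0.029]
top block [326. 212.] 0.77 [ 0.459 -0.319  0.028]
side yellow_tile_center [345. 206.] 0.98 [ 0.454 -0.269  0.03 ]
side yellow_tile_center [307. 164.] 0.67 [ 0.556 -0.467  0.019]
side white_tile [336. 192.] 0.83 [ 0.474 -0.322  0.029]
side block [342. 205.] 0.67 [ 0.46  -0.272  0.03 ]
side mat [330. 265.] 0.89 [ 0.471 -0.114  0.005]
{'clock': 0.7, 'joint_pos': array([-1.26461799,  0.33219425, -0.06472891,  1.46009739,  0.02157603,
        1.34991843, -0.08849793]), 'joint_velocities': array([ 1.98108051e-04,  4.39582044e-04, -3.20419498e-04,  1.15639314e-03,
       -1.42251674e-05, -1.88072961e-03, -1.38212050e-04]), 'tau': array([ 4.68584301e-05, -6.25109124e+01,  4.85447736e-02, -3.91778326e+01,
        1.61592511e-02,  1.75908721e-03,  2.57713381e-06]), 'position': array([0.20176841, 0.59155118, 0.23134243]), 'ee_rot': array([ 1.63636286e-01,  9.86520737e-01,  4.07048285e-05, -1.89472027e-05]), 'ft_force': array([-0.05120669,  0.13735201, -0.26320192]), 'torque': array([ 0.05671569, -0.03022851,  0.02920574]), 'grip_width': 1.0041659443049873}
```

View pics/top1.png

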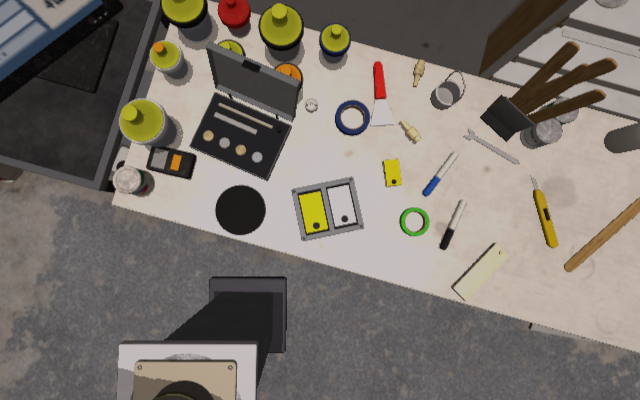

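View pics/side1.png

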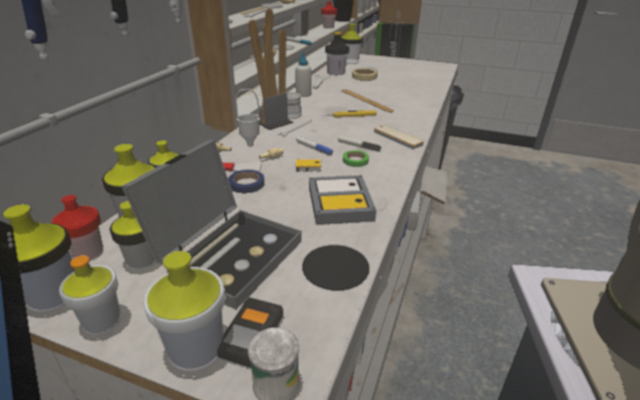

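Top view: large yellow tile in the block's left pocket at about (313,212), dot at (315,227). The white tile is at (342,203), the mat at (241,210). Candidates for the yellow tile: (313,212), in the block, and the small loose one at (392,172), which is a look-alike. The yellow lids and knife are not tiles. I choose (313,212) and will check it in a crop.

```bash
python3 - <<'E'
from h import *
p,d=snap("top","crop1.png",(200,140,420,260),3.6)
hsv=cv2.cvtColor(p,cv2.COLOR_RGB2HSV)
def fit(m,z,roi):
    M=np.zeros_like(m);M[roi[1]:roi[3],roi[0]:roi[2]]=m[roi[1]:roi[3],roi[0]:roi[2]]
    c=max(cv2.findContours(M,0,1)[0],key=cv2.contourArea)
    w=np.array([P("top",d,*q[0],z=z)[:2] for q in c])*1000
    return cv2.minAreaRect(w.astype(np.float32)),cv2.boundingRect(c)
Y=cv2.inRange(hsv,(20,120,80),(40,255,255))
print("yellow",fit(Y,.028,(285,175,330,245)))
print("small",fit(Y,.02,(370,150,410,195)))
W=cv2.inRange(hsv,(0,0,190),(180,60,255))
print("white",fit(W,.028,(329,180,358,230)))
B=cv2.inRange(p,(0,0,0),(60,60,60))
print("mat",fit(B,.004,(205,175,275,245)))
D=B.copy();D[:]=0;D[217:238,303:326]=B[217:238,303:326]
v,u=np.nonzero(D);print("dot",u.mean(),v.mean(),P("top",d,u.mean(),v.mean(),z=.028),len(u))
print("depth z",[P("top",d,u,v)[2].round(3) for u,v in((312,205),(342,200),(241,210),(328,190))])
E
```

```text
yellow (((459.29437255859375, -287.75860595703125), (91.47647094726562, 52.996124267578125), 12.665124893188477), (298, 191, 30, 43))
small (((555.6966552734375, -475.2250061035156), (62.0068473815918, 37.50643539428711), 6.775247573852539), (384, 159, 18, 27))
white (((475.1629943847656, -353.4933166503906), (85.6378173828125, 48.15937805175781), 12.756497383117676), (329, 186, 27, 40))
mat (((462.3671875, -114.15579223632812), (114.5437240600586, 114.10822296142578), 1.2571704387664795), (216, 186, 49, 49))
dot 315.0 228.46808510638297 [ 0.42064254 -0.29309362  0.028     ] 47
depth z [np.float64(0.028), np.float64(0.03), np.float64(0.005), np.float64(0.03)]
```

View pics/crop1.png

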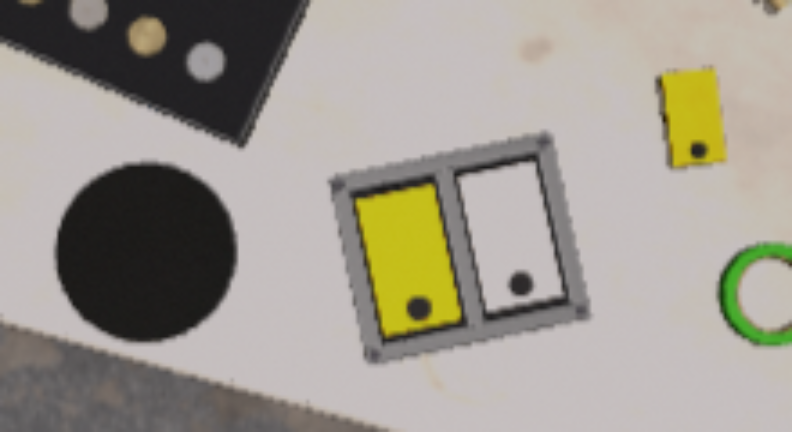

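Crop confirms the choice: the large yellow tile is in the left pocket with its dot (crop 419,308) towards the robot; the small one (695,117) lies loose on the bench. Next I check obstacle heights along the way and plan the rows.

```bash
cat > plan.py <<'E'
from h import *
import sys
# world path + end heading of tool y -> rows for the tool frame; state measured
def state():
    o=manip.get_obs();M=Rot.from_quat(o["ee_rot"]).as_matrix();return o,M
def rel(target,head):
    o,M=state();s=M.T@(np.array(target)-o["position"]);h=np.degrees(np.arctan2(M[1,1],M[0,1]))
    t=-(head-h+180)%360-180 if False else -(((head-h)+180)%360-180)
    print("t",round(o["clock"],2),"pos",o["position"].round(4),"h",h.round(2),"tool z",M[:,2].round(3),"F",o["ft_force"].round(2),"g",round(o["grip_width"],3))
    print("shift",s.round(4),"turn",t.round(2)); return s,t
def rows(path,h1,n_max=40,step=.039):
    o,M=state();p=o["position"].copy();h=np.degrees(np.arctan2(M[1,1],M[0,1]))
    pts=[];q=p
    for w in path:
        w=np.array(w,float);n=max(1,int(np.ceil(np.linalg.norm(w-q)/step)));pts+=[q+(w-q)*k/n for k in range(1,n+1)];q=w
    N=len(pts);tt=-(h1-h)/N;print("pos",p.round(3),"h",h.round(1),"N",N,"turn/row",round(tt,2))
    for x in pts[:n_max]:
        e=x-p;a=np.radians(h);y=np.array([np.cos(a),np.sin(a),0]);X=np.array([-np.sin(a),np.cos(a),0])
        print([round(float(v),3) for v in(e@X,e@y,-e[2])]);p=x;h-=tt
E
python3 - <<'E'
from plan import *
o,M=state();print(M.round(3))
for c in("top","side"):
    p,d=camera(c);i=camera_info(c);K=i["camera_matrix"];R=Rot.from_quat(i["rotation"]).as_matrix()
    v,u=np.nonzero(d>0);w=(R@(np.linalg.inv(K)@np.vstack([u,v,np.ones(len(u))])*d[v,u])).T+i["xyz"]
    print(c)
    for x in np.arange(.15,.75,.1): print(round(x,2),[(round(w[m,2].max(),2) if (m:=(abs(w[:,0]-x)<.05)&(abs(w[:,1]-y)<.05)).any() else None) for y in np.arange(.7,-.5,-.1)])
rows([(.37,.34,.25),(.45,.12,.25),(.45,-.1,.24),(.428,-.295,.12)],-77)
E
```

```text
[[-0.946  0.323  0.   ]
 [ 0.323  0.946  0.   ]
 [ 0.     0.    -1.   ]]
top
0.15 [np.float64(-0.93), np.float64(-0.93), np.float64(-0.93), np.float64(-0.93), np.float64(-0.93), np.float64(0.0), np.float64(0.02), np.float64(0.02), np.float64(0.02), np.float64(0.0), np.float64(-0.93), np.float64(-0.93)]
0.25 [np.float64(-0.93), np.float64(-0.93), np.float64(-0.93), np.float64(-0.93), np.float64(-0.93), np.float64(-0.93), np.float64(-0.93), np.float64(-0.93), np.float64(-0.93), np.float64(-0.93), np.float64(-0.93), np.float64(-0.93)]
0.35 [np.float64(-0.93), np.float64(-0.93), np.float64(-0.93), np.float64(-0.93), np.float64(-0.93), np.float64(-0.93), np.float64(-0.93), np.float64(-0.93), np.float64(0.01), np.float64(0.0), np.float64(0.03), np.float64(0.01)]
0.45 [np.float64(-0.93), np.float64(-0.93), np.float64(-0.93), np.float64(-0.93), np.float64(-0.94), np.float64(0.01), np.float64(0.08), np.float64(0.01), np.float64(0.01), np.float64(0.03), np.float64(0.03), np.float64(0.03)]
0.55 [np.float64(-0.93), None, np.float64(-0.05), np.float64(-0.05), np.float64(-0.05), np.float64(0.08), 
[... 1127 characters left out ...]
.float64(0.16), np.float64(0.02)]
pos [0.202 0.592 0.231] h 71.2 N 27 turn/row 5.49
[-0.03, -0.023, -0.002]
[-0.032, -0.02, -0.002]
[-0.034, -0.017, -0.002]
[-0.035, -0.014, -0.002]
[-0.036, -0.01, -0.002]
[-0.037, -0.007, -0.002]
[-0.038, -0.003, -0.002]
[-0.038, 0.001, -0.002]
[-0.033, -0.004, -0.0]
[-0.033, -0.001, -0.0]
[-0.033, 0.002, -0.0]
[-0.033, 0.005, -0.0]
[-0.032, 0.008, -0.0]
[-0.031, 0.012, -0.0]
[-0.03, 0.014, -0.0]
[-0.036, 0.007, 0.002]
[-0.035, 0.01, 0.002]
[-0.034, 0.014, 0.002]
[-0.032, 0.017, 0.002]
[-0.031, 0.02, 0.002]
[-0.029, 0.023, 0.002]
[-0.026, 0.02, 0.02]
[-0.024, 0.022, 0.02]
[-0.022, 0.025, 0.02]
[-0.019, 0.026, 0.02]
[-0.017, 0.028, 0.02]
[-0.014, 0.03, 0.02]
```

Emit:
apply_moves(commands=[[-0.03,-0.023,-0.002,5.5,-1],[-0.032,-0.02,-0.002,5.5,-1],[-0.034,-0.017,-0.002,5.5,-1],[-0.035,-0.014,-0.002,5.5,-1],[-0.036,-0.01,-0.002,5.5,-1]])

```text
clock: 1.27
position: [0.3011, 0.4348, 0.2389]
ee_rot: [0.394, 0.919, -0.001, -0.002]
ft_force: [1.1, 1.1, -0.1]
grip_width: 1.0
```

Emit:
apply_moves(commands=[[-0.037,-0.007,-0.002,5.5,1],[-0.038,-0.003,-0.002,5.5,1],[-0.038,0.001,-0.002,5.5,1],[-0.033,-0.004,0,5.5,1]])

```text
clock: 1.6
position: [0.3784, 0.3011, 0.2457]
ee_rot: [0.571, 0.821, 0.0, -0.002]
ft_force: [-0.3, 0.8, -0.5]
grip_width: 0.455
```

```bash
python3 - <<'E'
from plan import *
o,M=state();print(o["clock"],o["position"],o["joint_pos"].round(2),o["grip_width"])
rows([(.45,.12,.25),(.45,-.1,.24),(.428,-.295,.12)],-77)
E
```

```text
1.6 [0.37836161 0.30111063 0.24569531] [-0.97  0.    0.21  1.81 -0.01  1.33 -0.41] 0.4547791136141408
pos [0.378 0.301 0.246] h 20.4 N 17 turn/row 5.73
[-0.039, 0.001, -0.001]
[-0.039, 0.005, -0.001]
[-0.038, 0.009, -0.001]
[-0.037, 0.012, -0.001]
[-0.036, 0.016, -0.001]
[-0.036, 0.005, 0.002]
[-0.036, 0.009, 0.002]
[-0.035, 0.012, 0.002]
[-0.033, 0.016, 0.002]
[-0.031, 0.019, 0.002]
[-0.029, 0.022, 0.002]
[-0.026, 0.019, 0.02]
[-0.024, 0.022, 0.02]
[-0.022, 0.024, 0.02]
[-0.02, 0.026, 0.02]
[-0.017, 0.028, 0.02]
[-0.014, 0.03, 0.02]
```

Emit:
apply_moves(commands=[[-0.039,0.001,-0.001,5.8,1],[-0.039,0.005,-0.001,5.8,1],[-0.038,0.009,-0.001,5.8,1],[-0.037,0.012,-0.001,5.8,1],[-0.036,0.016,-0.001,5.8,1]])

```text
clock: 2.02
position: [0.4501, 0.11, 0.2509]
ee_rot: [0.766, 0.642, 0.002, -0.003]
ft_force: [1.1, -0.2, 0.2]
grip_width: -0.002
```

Emit:
apply_moves(commands=[[-0.036,0.005,0.002,5.8,1],[-0.036,0.009,0.002,5.8,1],[-0.035,0.012,0.002,5.8,1],[-0.033,0.016,0.002,5.8,1],[-0.031,0.019,0.002,5.8,1]])

```text
clock: 2.43
position: [0.4424, -0.0834, 0.2409]
ee_rot: [0.909, 0.417, 0.004, -0.003]
ft_force: [0.8, -0.5, -0.0]
grip_width: -0.002
```

```bash
python3 - <<'E'
from plan import *
rel((.428,-.295,.10),-77)
rows([(.428,-.295,.10)],-77)
E
```

```text
t 2.43 pos [ 0.4424 -0.0834  0.2409] h -40.67 tool z [ 0.004  0.009 -1.   ] F [ 0.79 -0.51 -0.04] g -0.002
shift [-0.1712  0.1274  0.139 ] turn 36.33
pos [ 0.442 -0.083  0.241] h -40.7 N 7 turn/row 5.19
[-0.024, 0.018, 0.02]
[-0.023, 0.02, 0.02]
[-0.021, 0.022, 0.02]
[-0.019, 0.024, 0.02]
[-0.016, 0.026, 0.02]
[-0.014, 0.027, 0.02]
[-0.011, 0.028, 0.02]
```

Emit:
apply_moves(commands=[[-0.024,0.018,0.02,5.2,1],[-0.023,0.02,0.02,5.2,1],[-0.021,0.022,0.02,5.2,1],[-0.019,0.024,0.02,5.2,1],[-0.016,0.026,0.02,5.2,1]])

```text
clock: 2.85
position: [0.4312, -0.2441, 0.1416]
ee_rot: [0.982, 0.189, 0.01, -0.003]
ft_force: [1.2, 1.5, -0.6]
grip_width: 0.001
```

Emit:
apply_moves(commands=[[-0.014,0.027,0.02,5.2,1],[-0.011,0.028,0.02,5.2,1],[0,0,0,0,1]])

```text
clock: 3.1
position: [0.4226, -0.3118, 0.0963]
ee_rot: [0.996, 0.089, 0.009, -0.002]
ft_force: [-1.2, 0.3, 0.3]
grip_width: 0.003
```

```bash
python3 - <<'E'
from plan import *
snap("side","s2.png",(260,130,440,265),4)
rel((.428,-.295,.035),-77)
E
```

```text
t 3.15 pos [ 0.4236 -0.31    0.0977] h -79.49 tool z [ 0.018  0.007 -1.   ] F [-0.02  0.51  0.21] g 0.003
shift [ 0.0059 -0.0137  0.0629] turn -2.49
```

View pics/s2.png

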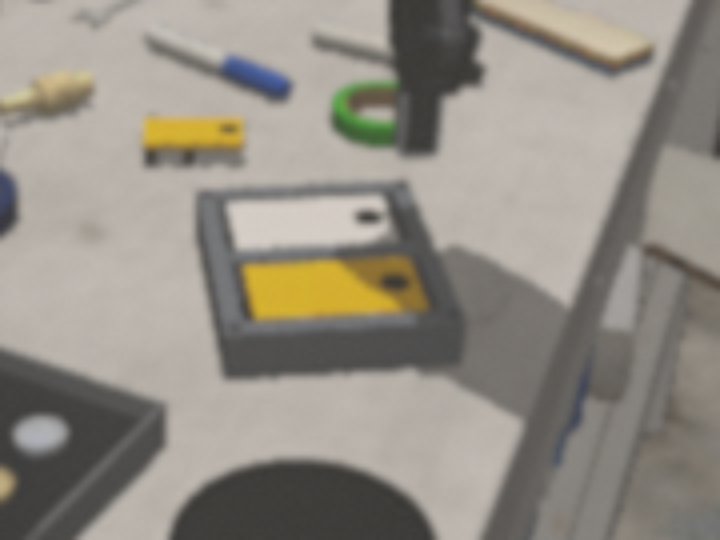

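The shut fingers are above the block, tip near crop (417,150). Both tiles are untouched. I'm centring over the dot and going down.

Emit:
apply_moves(commands=[[0.006,-0.014,0.015,-2.5,1],[0,0,0.02,0,1],[0,0,0.015,0,1],[0,0,0.005,0,1],[0,0,0,0,1]])

```text
clock: 3.57
position: [0.4312, -0.2924, 0.0439]
ee_rot: [0.993, 0.117, 0.011, -0.002]
ft_force: [-0.5, -0.3, 0.6]
grip_width: 0.004
```

```bash
python3 - <<'E'
from plan import *
rel((.428,-.295,.0185),-77)
E
```

```text
t 3.57 pos [ 0.4312 -0.2924  0.0439] h -76.52 tool z [ 0.022  0.008 -1.   ] F [-0.53 -0.27  0.61] g 0.004
shift [-0.0043  0.0018  0.0253] turn 0.48
```

Emit:
apply_moves(commands=[[-0.005,0.002,0.008,0,1],[0,0,0.005,0,1],[0,0,0,0,1]])

```text
clock: 3.82
position: [0.4288, -0.295, 0.0323]
ee_rot: [0.993, 0.119, 0.013, -0.002]
ft_force: [-0.2, 0.6, -1.5]
grip_width: 0.001
```

Emit:
apply_moves(commands=[[0,0,0.003,0,1],[0,0,0.002,0,1],[0,0,0,0,1]])

```text
clock: 4.07
position: [0.4295, -0.2954, 0.028]
ee_rot: [0.993, 0.119, 0.014, -0.002]
ft_force: [0.1, 0.2, -1.0]
grip_width: 0.001
```

Emit:
apply_moves(commands=[[0,0,0.003,0,1],[0,0,0.002,0,1],[0,0,0,0,1]])

```text
clock: 4.32
position: [0.4301, -0.2958, 0.0231]
ee_rot: [0.993, 0.119, 0.015, -0.002]
ft_force: [-0.3, -0.1, 1.1]
grip_width: 0.001
```

Emit:
apply_moves(commands=[[0,0,0.002,0,1],[0,0,0.001,0,1],[0,0,0,0,1]])

```text
clock: 4.57
position: [0.4303, -0.2961, 0.0207]
ee_rot: [0.993, 0.119, 0.015, -0.002]
ft_force: [-3.7, 2.8, 7.6]
grip_width: 0.0
```

```bash
python3 - <<'E'
from plan import *
snap("side","s3.png",(300,150,400,235),6)
rel((.428,-.295,.0185),-77)
E
```

```text
t 4.62 pos [ 0.4303 -0.2961  0.0207] h -76.39 tool z [ 0.03   0.007 -1.   ] F [-3.74  2.15  6.96] g 0.002
shift [-0.002  -0.0016  0.0021] turn 0.61
```

View pics/s3.png

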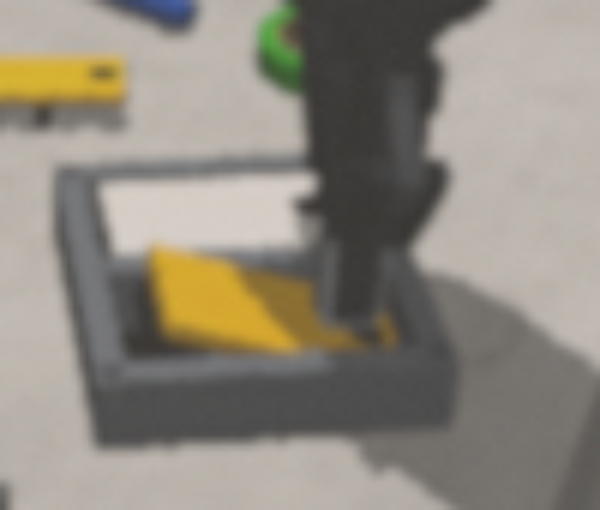

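The tile is tipped: its far end stands up at crop (160,260), and the 7 N says it has bottomed. Backing off upward and opening.

Emit:
apply_moves(commands=[[0,0,-0.015,0,1],[0,0,-0.035,0,1],[0.0,0,-0.035,0,-1],[-0.02,0,-0.02,0,-1],[-0.02,0,0,0,-1]])

```text
clock: 5.03
position: [0.389, -0.3051, 0.1268]
ee_rot: [0.993, 0.12, 0.012, -0.002]
ft_force: [-0.7, -1.4, 0.6]
grip_width: 0.418
```

Emit:
apply_moves(commands=[[-0.03,0,-0.02,0,-1],[-0.03,0,-0.02,0,-1],[0,0,0,0,-1]])

```text
clock: 5.28
position: [0.3257, -0.3216, 0.1672]
ee_rot: [0.993, 0.12, 0.013, -0.002]
ft_force: [0.5, -0.6, 0.0]
grip_width: 0.85
```

```bash
python3 - <<'E'
from plan import *
p,d=snap("top","t4.png",(260,160,380,260),6)
hsv=cv2.cvtColor(p,cv2.COLOR_RGB2HSV)
Y=cv2.inRange(hsv,(20,100,50),(40,255,255));M=Y*0;M[180:245,285:330]=Y[180:245,285:330]
v,u=np.nonzero(M);w=np.array([P("top",d,a,b) for a,b in zip(u,v)])
A=np.c_[w[:,:2]-w[:,:2].mean(0),np.ones(len(w))];g=np.linalg.lstsq(A,w[:,2],rcond=None)[0]
print(len(u),"slope deg",np.degrees(np.arctan(np.hypot(*g[:2]))),"dir",np.degrees(np.arctan2(g[1],g[0])),"z",w[:,2].min(),w[:,2].max())
print("rect",cv2.minAreaRect((w[:,:2]*1000).astype(np.float32)))
rel((.4593+.026*.975,-.2878+.026*.223,.11),-77)
E
```

```text
851 slope deg 16.322277726708272 dir 31.697735089500707 z 0.0009351334756064755 0.876280427764727
rect ((454.4975280761719, -288.54241943359375), (88.13398742675781, 54.07270812988281), 12.695456504821777)
t 5.33 pos [ 0.3279 -0.32    0.1661] h -76.1 tool z [ 0.026  0.007 -1.   ] F [ 0.56 -0.05 -0.37] g 0.924
shift [0.1597 0.0008 0.0604] turn 0.9
```

View pics/t4.png

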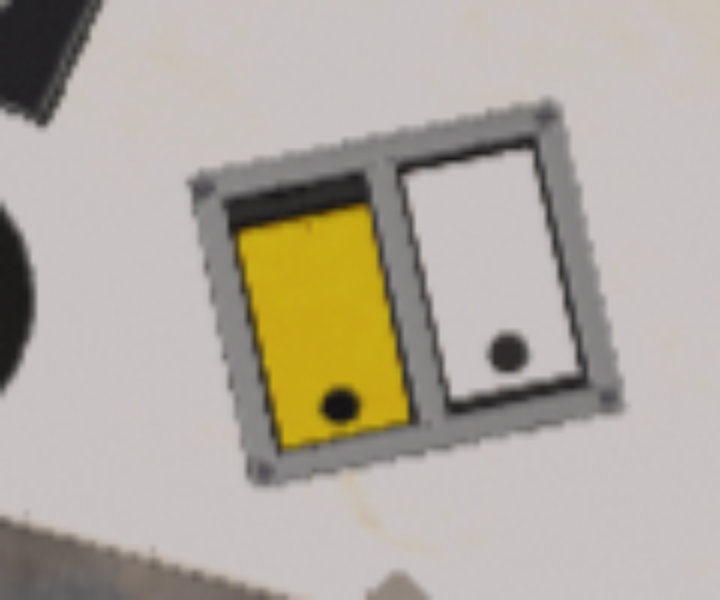

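The yellow tile has stayed rocked: its far edge is at crop (235,228)–(365,203), pulled 5+ mm back from the pocket wall. The white tile has not moved. Going over the raised end.

Emit:
apply_moves(commands=[[0.035,0,0,0.9,-1],[0.04,0,0.01,0,-1],[0.04,0,0.02,0,-1],[0.035,0,0.02,0,-1],[0,0,0,0,-1]])

```text
clock: 5.75
position: [0.4808, -0.2828, 0.1185]
ee_rot: [0.993, 0.113, 0.018, -0.004]
ft_force: [-0.5, 1.1, -0.7]
grip_width: 1.0
```

```bash
python3 - <<'E'
from plan import *
print("end",P("top",None,310,195.8,z=.042))
rel((.483,-.282,.03),-77)
E
```

```text
end [ 0.49554779 -0.28048446  0.042     ]
t 5.75 pos [ 0.4808 -0.2828  0.1185] h -77.02 tool z [ 0.035  0.013 -0.999] F [-0.49  1.14 -0.73] g 1.0
shift [-0.0009  0.0001  0.0885] turn -0.02
```

Emit:
apply_moves(commands=[[-0.001,0,0.03,0,-1],[0,0,0.03,0,-1],[0,0,0.017,0,-1],[0,0,0.008,0,-1],[0,0,0,0,-1]])

```text
clock: 6.17
position: [0.4858, -0.2779, 0.0209]
ee_rot: [0.993, 0.117, 0.012, -0.004]
ft_force: [-0.1, -0.4, 0.1]
grip_width: 1.0
```

```bash
python3 - <<'E'
from plan import *
rel((.483,-.282,.03),-77)
E
```

```text
t 6.17 pos [ 0.4858 -0.2779  0.0209] h -76.54 tool z [ 0.023  0.012 -1.   ] F [-0.14 -0.41  0.11] g 1.0
shift [-0.0034  0.0033 -0.0093] turn 0.46
```

Emit:
apply_moves(commands=[[-0.003,0.003,-0.009,0.4,-1],[0,0,0,0,-1],[0,0,0,0,-1]])

```text
clock: 6.42
position: [0.4834, -0.2823, 0.0313]
ee_rot: [0.993, 0.113, 0.012, -0.004]
ft_force: [-0.1, -0.1, 0.2]
grip_width: 1.001
```

```bash
python3 - <<'E'
from plan import *
rel((.483,-.282,.029),-77)
E
```

```text
t 6.42 pos [ 0.4834 -0.2823  0.0313] h -76.99 tool z [ 0.023  0.011 -1.   ] F [-0.11 -0.1   0.2 ] g 1.001
shift [-0.0004 -0.0003  0.0023] turn 0.01
```

Emit:
apply_moves(commands=[[0,0,0.004,0,-1],[0,0,0,0,0],[0,0,0,0,0]], squeeze=50)

```text
clock: 6.67
position: [0.4854, -0.2832, 0.0302]
ee_rot: [0.993, 0.113, 0.015, -0.003]
ft_force: [-0.9, 0.0, 0.2]
grip_width: 0.748
```

```bash
python3 - <<'E'
from plan import *
rel((.483,-.282,.027),-77)
E
```

```text
t 6.67 pos [ 0.4854 -0.2832  0.0302] h -77.02 tool z [ 0.029  0.01  -1.   ] F [-0.9   0.01  0.16] g 0.748
shift [-0.0021 -0.0017  0.0032] turn -0.02
```

Emit:
apply_moves(commands=[[-0.002,-0.001,0.003,0,1],[0,0,0,0,1],[0,0,0,0,1],[0,0,0,0,1]], squeeze=50)

```text
clock: 7.0
position: [0.4841, -0.283, 0.0283]
ee_rot: [0.993, 0.113, 0.016, -0.003]
ft_force: [-0.7, 0.0, 2.3]
grip_width: 0.589
```

```bash
python3 - <<'E'
from plan import *
snap("side","s5.png",(300,150,400,235),6)
rel((.483,-.282,.029),-77)
E
```

```text
t 7.05 pos [ 0.4841 -0.283   0.0283] h -77.02 tool z [ 0.032  0.01  -0.999] F [-0.73 -0.36  2.54] g 0.59
shift [-0.0008 -0.0012 -0.0007] turn -0.02
```

View pics/s5.png

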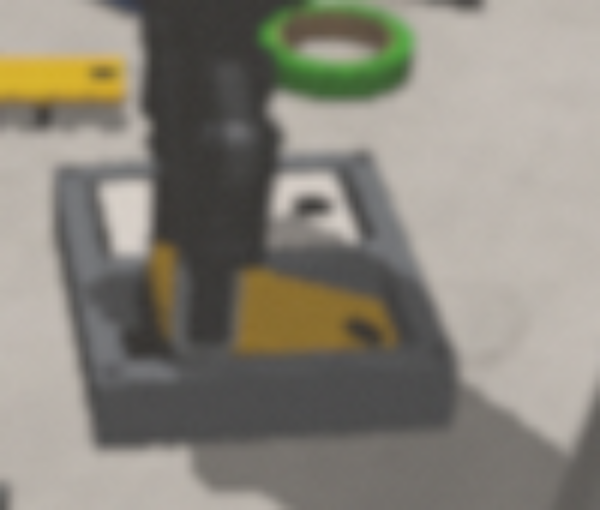

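Gripped: opening about 50 mm, one finger each side of the raised end. Lifting.

Emit:
apply_moves(commands=[[0,0,-0.008,0,1],[0,0,-0.02,0,1],[0,0,-0.025,0,1],[0,0,-0.025,0,1],[0,0,0,0,1]])

```text
clock: 7.47
position: [0.4803, -0.2826, 0.1084]
ee_rot: [0.994, 0.113, 0.014, -0.004]
ft_force: [1.9, -1.1, -1.2]
grip_width: 0.588
```

```bash
python3 - <<'E'
from plan import *
snap("side","s6.png",(280,110,420,235),4.5)
rel((.4841+.007,-.283+.175,.10),-77)
E
```

```text
t 7.52 pos [ 0.4798 -0.2818  0.1066] h -77.01 tool z [ 0.026  0.012 -1.   ] F [ 0.05  0.26 -0.77] g 0.588
shift [ 0.0498 -0.1668  0.0089] turn -0.01
```

View pics/s6.png

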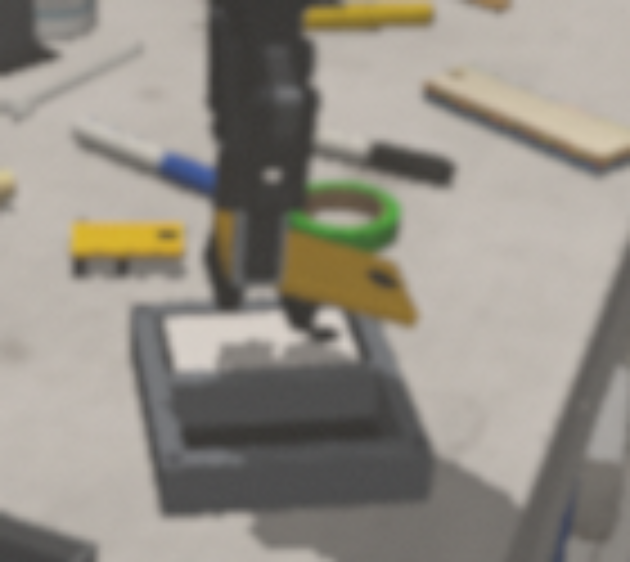

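The tile is held clear at about the same pitch (crop 350,270), and the white tile lies in its pocket. Moving to the mat.

Emit:
apply_moves(commands=[[0.007,-0.02,0,0,1],[0.01,-0.034,0,0,1],[0.01,-0.034,0,0,1],[0.01,-0.034,0,0,1],[0.008,-0.03,0,0,1]])

```text
clock: 7.93
position: [0.4862, -0.1258, 0.1062]
ee_rot: [0.994, 0.107, 0.012, -0.002]
ft_force: [1.0, -0.2, -0.2]
grip_width: 0.59
```

Emit:
apply_moves(commands=[[0.003,-0.01,0.01,0,1],[0,0,0,0,1],[0,0,0,0,1]])

```text
clock: 8.18
position: [0.4864, -0.1068, 0.094]
ee_rot: [0.994, 0.112, 0.01, -0.004]
ft_force: [0.1, 0.3, -1.2]
grip_width: 0.591
```

```bash
python3 - <<'E'
from plan import *
p,d=snap("side","s7.png",(250,150,410,300),4)
rel((.491,-.108,.05),-77)
E
```

```text
t 8.23 pos [ 0.4862 -0.1071  0.0938] h -77.18 tool z [ 0.019  0.011 -1.   ] F [-0.19  0.17 -1.64] g 0.587
shift [0.0036 0.0022 0.0439] turn -0.18
```

View pics/s7.png

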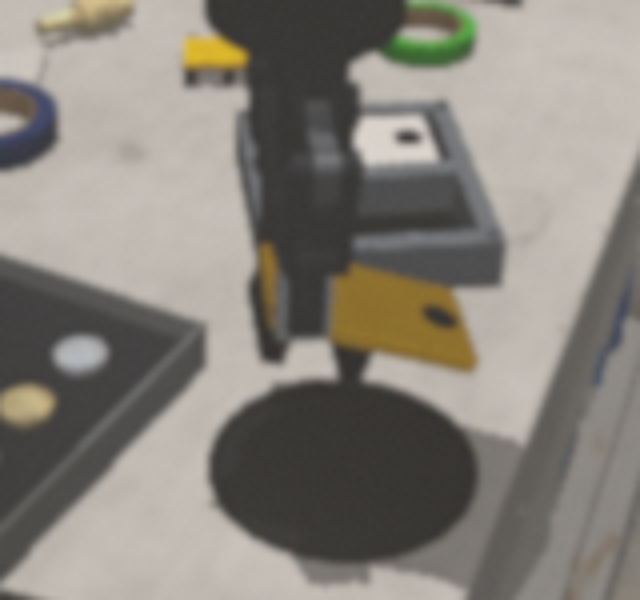

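Emit:
apply_moves(commands=[[0.003,0.002,0.02,0,1],[0,0,0.015,0,1],[0,0,0,0,1],[0,0,0,0,1]])

```text
clock: 8.57
position: [0.4902, -0.1153, 0.0588]
ee_rot: [0.994, 0.108, 0.01, -0.003]
ft_force: [-0.0, -0.3, -1.1]
grip_width: 0.587
```

```bash
python3 - <<'E'
from plan import *
rel((.491,-.108,.034),-77)
E
```

```text
t 8.57 pos [ 0.4902 -0.1153  0.0588] h -77.65 tool z [ 0.02   0.008 -1.   ] F [-0.02 -0.31 -1.13] g 0.587
shift [ 0.0018 -0.0068  0.0248] turn -0.65
```

Emit:
apply_moves(commands=[[0.002,-0.005,0.01,-0.6,1],[0,0,0.008,0,1],[0,0,0.003,0,1],[0,0,0,0,1],[0,0,0,0,1]])

```text
clock: 8.98
position: [0.4921, -0.1123, 0.0377]
ee_rot: [0.994, 0.111, 0.011, -0.002]
ft_force: [-0.2, -1.1, -0.9]
grip_width: 0.586
```

```bash
python3 - <<'E'
from plan import *
rel((.491,-.108,.0283),-77)
E
```

```text
t 8.98 pos [ 0.4921 -0.1123  0.0377] h -77.22 tool z [ 0.022  0.007 -1.   ] F [-0.16 -1.05 -0.92] g 0.586
shift [-0.0004 -0.0044  0.0094] turn -0.22
```

Emit:
apply_moves(commands=[[0,-0.004,0.003,0,1],[0,0,0.002,0,1],[0,0,0,0,1]])

```text
clock: 9.23
position: [0.4917, -0.1079, 0.0329]
ee_rot: [0.994, 0.111, 0.012, -0.002]
ft_force: [0.3, -0.1, -2.1]
grip_width: 0.59
```

Emit:
apply_moves(commands=[[0,0,0.002,0,1],[0,0,0,0,1]])

```text
clock: 9.4
position: [0.4919, -0.1075, 0.0309]
ee_rot: [0.994, 0.112, 0.012, -0.002]
ft_force: [-0.5, 0.2, -1.5]
grip_width: 0.587
```

Emit:
apply_moves(commands=[[0,0,0.0015,0,1],[0,0,0,0,1]])

```text
clock: 9.57
position: [0.4921, -0.1075, 0.0294]
ee_rot: [0.994, 0.112, 0.012, -0.002]
ft_force: [-0.1, -0.1, -1.3]
grip_width: 0.593
```

Emit:
apply_moves(commands=[[0,0,0.001,0,1],[0,0,0,0,1]])

```text
clock: 9.73
position: [0.4924, -0.1076, 0.0285]
ee_rot: [0.994, 0.112, 0.012, -0.002]
ft_force: [-1.0, 0.1, -1.6]
grip_width: 0.588
```

Emit:
apply_moves(commands=[[0,0,0.001,0,1],[0,0,0,0,1]])

```text
clock: 9.9
position: [0.4929, -0.1075, 0.0279]
ee_rot: [0.994, 0.112, 0.013, -0.002]
ft_force: [-2.4, 0.8, 3.4]
grip_width: 0.588
```

Emit:
apply_moves(commands=[[0,0,0.001,0,1],[0,0,0,0,1]])

```text
clock: 10.07
position: [0.4933, -0.1074, 0.0275]
ee_rot: [0.994, 0.112, 0.013, -0.003]
ft_force: [-3.7, 0.6, 4.5]
grip_width: 0.59
```

In contact (about 6 N above the carried weight). Opening.

Emit:
apply_moves(commands=[[0,0,0,0,-0.4],[0,0,0,0,-0.6],[0,0,0,0,-1],[0,0,0,0,-1],[0,0,0,0,-1]])

```text
clock: 10.48
position: [0.4933, -0.1077, 0.0274]
ee_rot: [0.994, 0.111, 0.013, -0.002]
ft_force: [-0.3, -0.1, 0.0]
grip_width: 0.999
```

Emit:
apply_moves(commands=[[0,0,-0.01,0,-1],[0,0,-0.02,0,-1],[0,0,-0.035,0,-1],[0,0,-0.04,0,-1],[0,0,-0.04,0,-1]])

```text
clock: 10.9
position: [0.484, -0.1097, 0.1719]
ee_rot: [0.994, 0.11, 0.005, -0.001]
ft_force: [0.8, 1.6, -0.0]
grip_width: 0.999
```

Emit:
apply_moves(commands=[[-0.03,0.02,-0.02,0,-1],[-0.04,0.03,0,0,-1],[-0.04,0.03,0,0,-1],[0,0,0,0,-1],[0,0,0,0,-1]])

```text
clock: 11.32
position: [0.4034, -0.2088, 0.2009]
ee_rot: [0.994, 0.11, 0.014, -0.001]
ft_force: [0.6, 0.4, 0.3]
grip_width: 0.998
```

```bash
python3 - <<'E'
from plan import *
p,d=camera("top");q,_=camera("side")
a=cv2.resize(p[160:260,200:380],None,fx=4,fy=3);b=cv2.resize(q[160:300,270:410],None,fx=2.1,fy=2.1)
out=np.zeros((600,720,3),np.uint8);out[:300]=a;out[300:594,:294]=b;cv2.imwrite("pics/f8.png",out[:,:,::-1])
hsv=cv2.cvtColor(p,cv2.COLOR_RGB2HSV);Y=cv2.inRange(hsv,(20,100,50),(40,255,255));Y[:,:205]=0;Y[:,285:]=0;Y[:170]=0;Y[245:]=0
c=max(cv2.findContours(Y,0,1)[0],key=cv2.contourArea)
w=np.array([P("top",d,*k[0],z=.025)[:2] for k in c])*1000;print("tile",cv2.minAreaRect(w.astype(np.float32)))
rel((.45,-.11,.2),-77)
E
```

```text
tile ((469.46728515625, -111.17477416992188), (78.00476837158203, 55.060482025146484), 15.367615699768066)
t 11.42 pos [ 0.4037 -0.2085  0.2005] h -77.39 tool z [ 0.027  0.004 -1.   ] F [ 0.11  0.   -0.51] g 0.997
shift [ 0.0667 -0.086   0.0021] turn -0.39
```

View pics/f8.png

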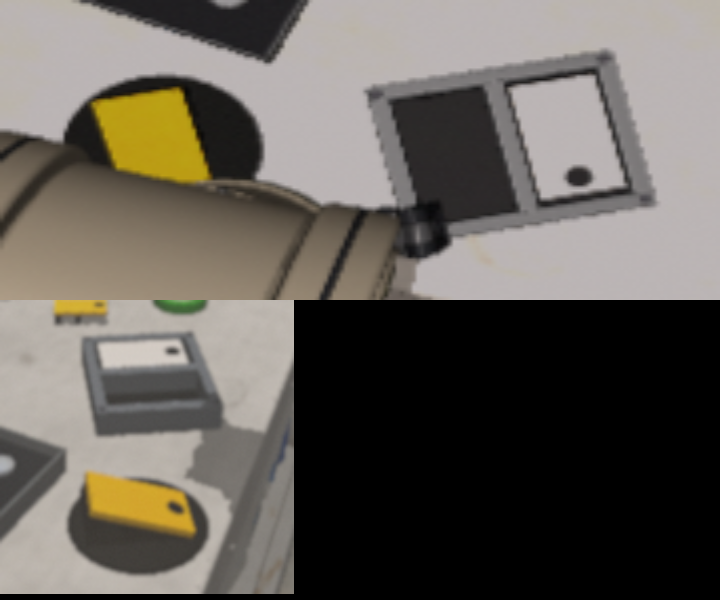

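The tile rests rocked on the mat, face up (side view, lower left), and the white tile is still in its pocket. The arm hides part of it from above, so I check the centring with the side camera's depth.

```bash
python3 - <<'E'
from plan import *
q,d=camera("side");hsv=cv2.cvtColor(q,cv2.COLOR_RGB2HSV)
def pts(M,roi):
    m=M*0;m[roi[1]:roi[3],roi[0]:roi[2]]=M[roi[1]:roi[3],roi[0]:roi[2]]
    v,u=np.nonzero(m);return np.array([P("side",d,a,b) for a,b in zip(u,v) if d[b,a]>0])
w=pts(cv2.inRange(hsv,(15,120,60),(40,255,255)),(295,235,375,285));w=w[(w[:,2]>0)&(w[:,2]<.06)]
r=cv2.minAreaRect((w[:,:2]*1000).astype(np.float32));A=np.c_[w[:,:2]-w[:,:2].mean(0),np.ones(len(w))];g=np.linalg.lstsq(A,w[:,2],rcond=None)[0]
print("tile",r,"z",w[:,2].min().round(4),w[:,2].max().round(4),"slope",np.degrees(np.arctan(np.hypot(*g[:2]))))
k=pts(cv2.inRange(q,(0,0,0),(70,70,70)),(295,225,375,300));k=k[(abs(k[:,2]-.004)<.004)]
print("mat",cv2.minEnclosingCircle((k[:,:2]*1000).astype(np.float32)))
E
```

```text
tile ((463.3617858886719, -129.11572265625), (89.92668151855469, 82.39440155029297), 12.986688613891602) z 0.0026 0.0438 slope 19.786429993674822
mat ((462.0244140625, -112.33970642089844), 57.352195739746094)
```

```bash
python3 - <<'E'
from plan import *
q,d=camera("side");hsv=cv2.cvtColor(q,cv2.COLOR_RGB2HSV)
M=cv2.inRange(hsv,(15,120,60),(40,255,255));M[:235]=0;M[285:]=0;M[:,:295]=0;M[:,375:]=0
M=cv2.erode(M,np.ones((3,3),np.uint8));v,u=np.nonzero(M);w=np.array([P("side",d,a,b) for a,b in zip(u,v)])
r=cv2.minAreaRect((w[:,:2]*1000).astype(np.float32));print(r,np.percentile(w,[2,50,98],axis=0).round(3))
E
```

```text
((430.20086669921875, 155.2367706298828), (84.84237670898438, 597.6957397460938), 6.468569278717041) [[ 0.421 -0.14   0.013]
 [ 0.463 -0.107  0.029]
 [ 0.501 -0.083  0.042]]
```

```bash
python3 -c "
from h import *
print(workorder.hand_in(), manip.get_obs()['clock'])"
```

```text
the job is handed in; nothing more can be done
the job is handed in; nothing more can be done
```

The yellow tile is lying face up on the black mat, and I handed the job in at about 11.6 s of the 51 s allowed. I pressed the dotted end until the tile rocked over. I then pinched the raised end with 50 N, lifted it, lowered it in 1 mm steps until it touched the mat (about 6 N), let go and backed off.

**Last checks**
- **Resting position:** the side camera shows the tile rocked onto its dotted end at about 20°.
- **Centring:** the side camera puts the tile's centre at about (0.461, -0.111) and the mat's at (0.462, -0.113), so they agree to within a few millimetres.
- **White tile:** it is still in its pocket.
- **Robot:** nothing is being touched. The force reads about zero and the gripper is open, about 0.2 m up.

**Checks that were not clean**
- **Centring fits:** the final top view was partly blocked by the arm, so its fit covered only part of the tile. Stray background points spoiled both side-camera rectangle fits. The tile's centre comes from the middle of the 2nd–98th percentile range instead.
- **Rocked-tile slope:** my slope fit from the top camera, taken just after pressing, was also spoiled by bad depth points (16° in the wrong direction). I went by the picture instead.
- **Approach overshoot:** on the way to the grasp the tool went about 9 mm too low, with the fingers open. It touched nothing, and I corrected it before closing.

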